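# Slide the shelf board home and latch it

## Robot

A 7-joint arm with a two-finger parallel gripper is mounted at the origin on the work surface. World frame = base frame: x ahead of the robot, y to its left, z up, the work surface at z = 0. Lengths are in m, angles in rad, forces in N, time in s.
With the tool pointing down it reaches from about 0.4 to 0.85 m from the base axis. Payload 6.9 kg.
Tool frame: the origin (TCP) lies midway between the tips of the shut fingers; the grasp point (between the pads) lies behind it (ctrl.pinch_z is the z of the grasp point in the tool frame, in m); z points along the fingers, y is the direction in which the jaws open and shut (so a half turn about z gives the same grasp; the last joint's range is limited). The gripper opens to 85 mm and grips with 20 to 120 N. Pads are 22 mm wide; open, the fingers measure 114 mm over their backs; the gripper's body (76 mm by 85 mm) begins 54 mm behind the grasp point. The pads swing forward as they close: fully open they stand 13 mm farther back than shut.
Start: joints at [1.417, 0.507, -0.238, 1.5, 0.126, 1.149, -0.155], TCP at [0.16, -0.604, 0.207] pointing down, gripper open.
Joint ranges: [-3.08, 3.08], [-0.24, 2.05], [-1.43, 1.35], [0, 2.5], [-1.52, 4.66], [0.17, 1.96], [-2.89, 2.89]. Speed limits (rad/s): [2.39, 2.39, 3.14, 3.14, 3.14, 3.14, 3.14].

## Interface

Orientations are given as a unit quaternion [w, x, y, z].
In Python, from station import ctrl, get_state, vision, ticket, models gives the robot as it stands. Calls block until the motion is done:
- ctrl.movep(position, orientation): joint-space move of the TCP to a pose.
- ctrl.movel(position, frame=None, max_speed=0.15): straight line of the TCP; frame=None keeps the orientation; max_speed is the mean speed in m/s.
- ctrl.set_joints(angles): joint-space move.
- ctrl.ungrasp() and ctrl.close_gripper(force=None): open the fingers fully, or close them until they stop; force is the grip in N (None keeps the last).
- ctrl.pause(seconds).
- ctrl.ik(position, orientation): joint angles nearest the present ones, or None.
- get_state(): the state.
- vision.grab_frame(name): name is "scene" or "side" or "wrist"; returns (picture, depth): 400x640x3 uint8, blue, green, red; 400x640 float32, m along the optical axis (not along the pixel's ray), 0 where there is no reading.
- vision.camera_info(name): a dict with "mtx" (3x3 intrinsics, pixels), "dist_coeffs" ([k1, k2, p1, p2, k3] as OpenCV has them; the pictures are not rectified), "R" (3x3) and "t" (3): a world point X has camera coordinates R X + t; the wrist camera has in their place "hand_eye" (4x4, takes a point from camera to tool coordinates, whose origin is the TCP and whose axes are the flange's). Camera axes: x right, y down, z forward; pixel columns grow to the right and rows downward; lengths in m; the calibration is good to about 2 mm. A picture is of the moment at which its call begins: read the wrist's pose just before it. camera_info takes no time and is no camera call.
A pose or a line that the arm cannot do raises ctrl.Unreachable and nothing moves.
- ticket.close_job(): hands the job in, once; it reports no verdict.
Trained networks look in the newest picture that a camera, given by its name, has taken for a name from the list of things; names that differ only in an ending like _2 or _b are one class to them, and where a whole thing is asked for, a point or a joint stands for the part that bears it (a point fixed in the world has none). Each returns a list of dicts, best first, with "p" (0 to 1); they miss things now and then, are a little off and sometimes report something else, mostly with a low value. They report only what shows in the picture. A call takes as long as a camera call.
- models.recognise(camera, target): "point" ([column, row] in pixels, amid what is visible of it).
- models.masks_of(camera, target): "mask" (400x640 bool, what is visible of it) and "point" ([column, row] in pixels, amid what is visible of it).
The state is a dict: "time": time; "qpos": joint angles; "qd": joint speeds; "tau": joint torques, N m; "tcp_pos": TCP position; "eef_rot": TCP orientation; "contact_force": force on the tool from outside, world axes, zero at the start; "wrist_torque": the same for the moment, N m; "width": finger opening in m.
Only numpy, scipy, OpenCV 4.12 (cv2) and the standard library are available. Lean on these libraries where they do the work, as an engineer would, in place of code of your own. Each camera call takes 0.05 s, during which the arm holds its last target.

## Task

With the fingertips or the outside of the fingers only, lifting nothing, push the shelf board along the rails of its stand from its blue edge until it drops into the locating notches and lies level, then push the red latch round by its black knob until it is fully over the board. Leave the flask, the jar and the spatula where they are, and finish clear of everything.

Things in the scene. Friction and masses are not known exactly. Their poses are not given: they have to be found in the camera images.
- stand: Low fixed stand of aluminium angle, 430 mm long (its y), 192 mm wide (its x). Origin on the table under its centre, z up. Two rails along y, 65 to 92 mm either side of the middle, running face 60 mm above the table, outer guide flange to 76 mm. Open between the rails but for end cross bars (y +-200 mm, tops 30 mm high). The board is pushed along the stand's +y.
- seat (a point): Centre of the stand at the height of the notch floors, 52 mm above the table: the board's origin when seated. Each rail has two square notches, 20 mm long and 8 mm deep, at the stand's y = -80 and +80 mm; their walls stop a seated board (4 mm play each way).
- board: Loose white-topped plywood shelf board, 180 (x) by 200 mm (y), 0.45 to 0.7 kg, axes parallel to the stand's, 2 mm play to each flange. Origin: middle, at the underside of its two cross cleats (12 mm wide, 10 mm tall, at y +-80 mm); the plate is 10 to 25 mm above that. Starts 60 to 105 mm short of the seat, origin 60 mm above the table; slides with 2 to 8 N; drops 8 mm at the notches.
- board_edge (a point): Middle of the board's blue end face (its -y end), half way up the 15 mm thick plate: where to push, towards the stand's +y.
- latch (a joint): Red latch, flat arm 6 mm thick, 18 mm wide, on a pivot beside the robot-side rail; rad, anticlockwise from above: 0 = along the stand's -y, parked; 1.57 (stop) = along the stand's +x, fully over the board. Starts at -0.3 to 0, stays where left, needs about 1 N at the knob. Underside 80 mm above the table: clears a seated board (top 77 mm), is blocked by an unseated one (85 mm).
- latch_pivot (a point): Point on the latch's pivot axis at the height of the arm's underside, 80 mm above the table, at x = -112 mm, y = 0 of the stand.
- latch_knob (a point): Centre of the top of the latch's black upright knob (16 mm diameter, 34 mm tall, from 86 to 120 mm above the table), 60 mm from the pivot axis.
- flask: Bystander: loose conical glass flask, 76 mm wide, 115 mm tall. Origin under its centre.
- jar: Bystander: loose amber jar with a red cap, 60 mm wide, 85 mm tall. Origin under its centre.
- spatula: Bystander: loose spatula with a wooden handle, 190 mm long, lying flat on the table along its x.

How it is judged:
On the way, in this order (a step that is already met when the one before it is completed fails the run):
1. the board has dropped into the notches and lies level, the latch still off it (z of board in the frame of stand below 0.0545 m and y of board in the frame of stand between -0.008 and 0.008 m and angle between board's own z axis and vertical below 0.03 rad and value of joint latch below 0.5 rad), for 0.2 s.
2. the latch is over the board (value of joint latch above 1.3 rad), for 0.2 s.
At the end, for the whole second after the job is handed in: The board lies level in the notches (origin below 54.5 mm over the table, within 8 mm of the seat along the rails, tilt under 0.03 rad), at rest; the latch is over it (angle above 1.3 rad); flask, jar and spatula are upright and within 20 mm of where they were (z of board in the frame of stand below 0.0545 m and y of board in the frame of stand between -0.008 and 0.008 m and angle between board's own z axis and vertical below 0.03 rad and value of joint latch above 1.3 rad and linear speed of board below 0.01 m/s and angle between each of flask, jar, spatula's own z axis and vertical below 0.2 rad and distance of each of flask, jar, spatula from where it was at the start of the episode below 0.02 m); the robot touches nothing.
It fails at once if the board is lifted off its rails (z of board in the frame of stand above 0.07 m).
It fails at once if the board is tipped (angle between board's own z axis and vertical above 0.15 rad).
It fails at once if the latch is shoved across before the board is down (value of joint latch above 0.7 rad and z of board in the frame of stand above 0.057 m).
It fails at once if the flask, the jar or the spatula is disturbed (distance of any of flask, jar, spatula from where it was at the start of the episode above 0.02 m or angle between any of flask, jar, spatula's own z axis and vertical above 0.3 rad).
It also fails if it takes over 45 s, if anything falls off the work surface, if the arm or the gripper's body presses on something with over 40 N, if the wrist force passes 120 N, or if a joint passes its speed limit or range.

## Working session

There is one attempt and no reset: what is moved stays moved. The work goes in short steps, each a Python script; the robot and the scene stay as the last script left them, time stands still between calls to the robot, and variables do not carry over. Pictures are saved under pics/ and viewed, and the job is handed in when it is done.

```bash
ls; mkdir -p pics; python3 - <<'E'
from station import ctrl,get_state,vision,models
import cv2,numpy as np
s=get_state();print(s['time'],s['tcp_pos'],s['eef_rot'],s['width'],ctrl.pinch_z)
for c in ['scene','side']:
    im,d=vision.grab_frame(c);cv2.imwrite(f'pics/{c}0.png',im);np.save(f'{c}0.npy',d)
    i=vision.camera_info(c);print(c,i)
    for n in ['stand','board','board_edge','latch_knob','latch','flask','jar','spatula']:
        print(n,[(np.round(r['point']),round(r['p'],2)) for r in models.recognise(c,n)][:2])
E
```

```text
pics
0.0 [ 0.15969438 -0.60368181  0.20572876] [-8.92833049e-04  9.91639037e-01  1.29039520e-01 -1.60083856e-04] 0.08498826972437352 -0.0187
scene {'mtx': array([[392.97038015,   0.        , 315.32675206],
       [  0.        , 392.97038015, 196.81387164],
       [  0.        ,   0.        ,   1.        ]]), 'dist_coeffs': array([-0.09033685,  0.        ,  0.        ,  0.        ,  0.        ]), 'R': array([[-0.31174706,  0.95015667, -0.00400962],
       [ 0.82047092,  0.267064  , -0.50547431],
       [-0.47920896, -0.16086991, -0.86283234]]), 't': array([ 0.1746339 , -0.43215152,  1.26626741])}
stand [(array([376., 206.]), 0.79)]
board [(array([304., 198.]), 0.83)]
board_edge [(array([306., 199.]), 0.74)]
latch_knob [(array([341., 159.]), 0.72)]
latch [(array([336., 164.]), 0.89)]
flask [(array([413., 185.]), 0.87), (array([305., 200.]), 0.31)]
jar [(array([285., 259.]), 0.75)]
spatula [(array([212., 189.]), 0.65)]
side {'mtx': array([[507.56322875,   0.        , 319.61423477],
       [  0.        , 507.56322875, 187.27329433],
       [  0.        ,   0.        ,   1.        ]]), 'dist_coeffs': array([-0.13009104,  0.        ,  0.        ,  0.        ,  0.        ]), 'R': array([[-0.84540617, -0.53407438, -0.00727693],
       [-0.3806764 ,  0.61203163, -0.69318307],
       [ 0.37466503, -0.58325109, -0.72072483]]), 't': array([0.50187226, 0.31020878, 0.92702419])}
stand [(array([362., 234.]), 0.16)]
board []
board_edge [(array([329., 202.]), 0.58)]
latch_knob [(array([361., 233.]), 0.79)]
latch [(array([364., 235.]), 0.83), (array([263., 239.]), 0.37)]
flask [(array([326., 323.]), 0.66)]
jar [(array([275., 182.]), 0.58)]
spatula [(array([386., 150.]), 0.74)]
```

View pics/scene0.png

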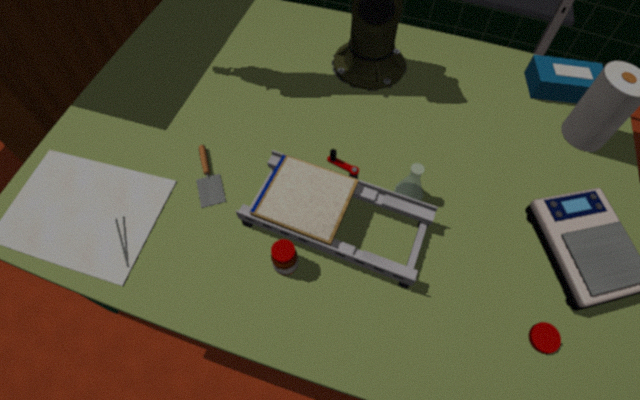

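View pics/side0.png

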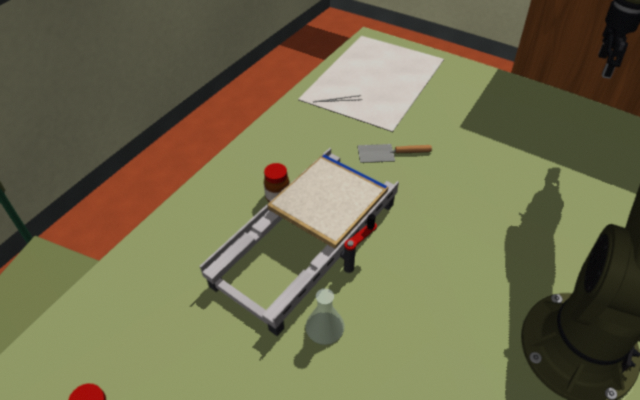

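```bash
cat > h.py <<'E'
import cv2,numpy as np
from station import ctrl,get_state,vision,models,ticket
def ray(c,uv):
    i=vision.camera_info(c)
    p=cv2.undistortPoints(np.array(uv,float).reshape(-1,1,2),i['mtx'],i['dist_coeffs'])[:,0]
    d=np.c_[p,np.ones(len(p))]
    R,t=i['R'],i['t']
    return -R.T@t, d@R   # origin, dirs (world), per unit depth
def atz(c,uv,z):
    o,d=ray(c,uv); s=(z-o[2])/d[:,2]; return o+d*s[:,None]
def cloud(c,depth):
    v,u=np.mgrid[:400,:640]; o,d=ray(c,np.c_[u.ravel(),v.ravel()])
    P=o+d*depth.ravel()[:,None]; P[depth.ravel()<=0]=np.nan
    return P.reshape(400,640,3)
def proj(c,X):
    i=vision.camera_info(c); return cv2.projectPoints(np.array(X,float).reshape(-1,1,3),cv2.Rodrigues(i['R'])[0],i['t'],i['mtx'],i['dist_coeffs'])[0][:,0]
E
python3 - <<'E'
from h import *
for c in ['scene','side']:
    im=cv2.imread(f'pics/{c}0.png');P=cloud(c,np.load(f'{c}0.npy'))
    hsv=cv2.cvtColor(im,cv2.COLOR_BGR2HSV)
    x,y,z=P[...,0],P[...,1],P[...,2]
    m=(abs(z-.085)<.006)&(np.hypot(x-.6,y)<.45)
    n,l,st,ce=cv2.connectedComponentsWithStats(m.astype(np.uint8))
    k=1+np.argmax(st[1:,4]);q=P[l==k]
    print(c,'board',len(q),q.mean(0),cv2.minAreaRect(q[:,:2].astype(np.float32)))
    for name,mm in [('all',(z>.02)&(z<.075))]:
        pass
    blue=(hsv[...,0]>100)&(hsv[...,0]<130)&(hsv[...,1]>120)&(z>.06)&(z<.095)&(x>.3)&(x<.9)&(abs(y)<.4)
    b=P[blue];print('blue',len(b),b.min(0),b.max(0),b.mean(0))
    for t in ['board_edge','latch_knob','latch','flask','jar','spatula','stand','board']:
        for r in models.masks_of(c,t)[:1]:
            q=P[r['mask']];q=q[~np.isnan(q[:,0])];print(t,round(r['p'],2),len(q),np.round(np.r_[np.median(q,0),np.percentile(q,2,0),np.percentile(q,98,0)],3))
    dz=cv2.resize(im[110:300,180:460] if c=='scene' else im[130:350,190:450],None,fx=2.7,fy=2.7,interpolation=cv2.INTER_CUBIC);cv2.imwrite(f'pics/{c}z.png',dz)
    print(st[k],get_state()['time'])
E
```

```text
scene board 5834 [ 0.58741988 -0.01601657  0.08716841] ((0.581627607345581, -0.0194314643740654), (0.20781879127025604, 0.19101394712924957), 84.8799819946289)
blue 180 [ 0.48873111 -0.12322633  0.0841291 ] [ 0.65870972 -0.10272526  0.09159761] [ 0.57494101 -0.11296329  0.08727277]
board_edge 0.58 5974 [ 0.591 -0.015  0.087  0.496 -0.115  0.078  0.673  0.079  0.09 ]
latch_knob 0.84 319 [ 0.469  0.033  0.088  0.402 -0.012  0.003  0.487  0.08   0.123]
latch 0.7 284 [0.47  0.036 0.088 0.457 0.003 0.084 0.487 0.08  0.123]
flask 0.66 5234 [ 0.623  0.144  0.061  0.464 -0.151  0.001  0.699  0.274  0.089]
jar 0.56 839 [ 0.735 -0.014  0.084  0.7   -0.045  0.002  0.755  0.009  0.089]
spatula 0.93 881 [ 0.588 -0.285  0.005  0.49  -0.353  0.002  0.642 -0.238  0.022]
stand 0.76 4798 [ 0.64   0.15   0.062  0.467 -0.146  0.021  0.7    0.272  0.09 ]
board 0.57 5936 [ 0.591 -0.014  0.087  0.496 -0.114  0.079  0.673  0.079  0.09 ]
[ 250  153  111   94 5834] 1.3
side board 5848 [ 0.57878807 -0.01188179  0.08534562] ((0.583202600479126, -0.021672546863555908), (0.21019291877746582, 0.18693120777606964), 84.49378204345703)
blue 158 [ 0.49195907 -0.13959223  0.07070085] [ 0.66326615 -0.10398551  0.08924122] [ 0.57203524 -0.11487244  0.08554083]
latch_knob 0.68 413 [0.468 0.04  0.086 0.456 0.008 0.072 0.49  0.081 0.121]
latch 0.59 434 [0.468 0.034 0.087 0.456 0.003 0.074 0.488 0.081 0.121]
flask 0.65 1492 [0.439 0.227 0.044 0.413 0.196 0.    0.477 0.249 0.117]
jar 0.74 6010 [ 0.531  0.17   0.06   0.463 -0.135  0.004  0.698  0.277  0.09 ]
spatula 0.61 862 [ 0.58  -0.289  0.005  0.485 -0.352 -0.     0.64  -0.236  0.022]
stand 0.65 6306 [ 0.533  0.17   0.059  0.464 -0.137  0.     0.699  0.277  0.089]
board 0.77 5994 [ 0.575 -0.007  0.085  0.492 -0.113  0.076  0.668  0.082  0.089]
[ 267  153  122   94 5848] 1.7
```

View pics/scenez.png

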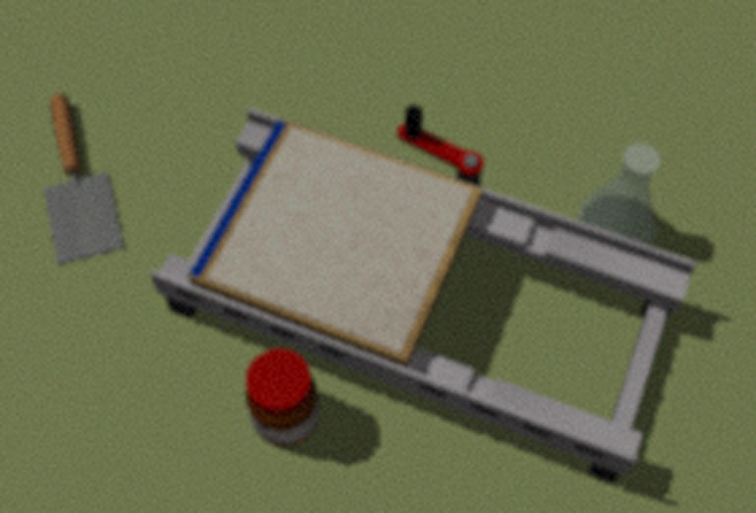

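View pics/sidez.png

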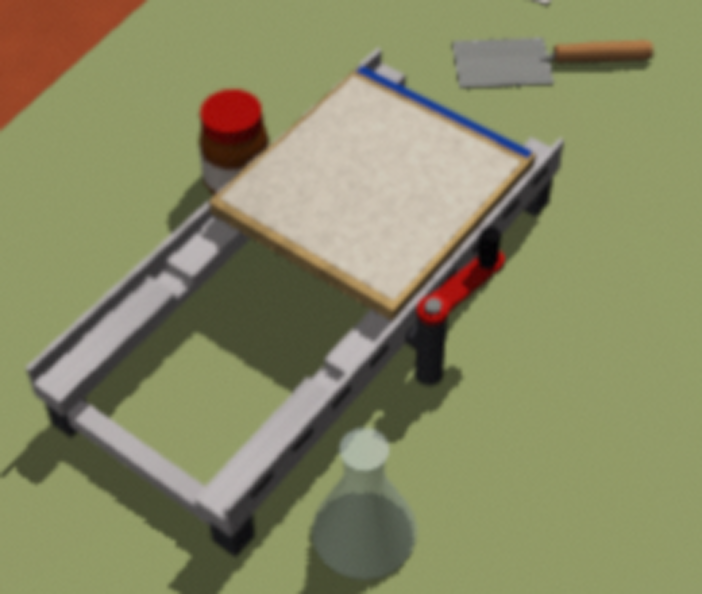

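```bash
python3 - <<'E'
from h import *
import scipy.optimize as so
S=lambda a:[(180+x/2.7,110+y/2.7) for x,y in a]
D=lambda a:[(190+x/2.7,130+y/2.7) for x,y in a]
# order: robot near(-y), robot far(+y), outer far, outer near
b={'scene':S([(281,122),(481,190),(406,359),(192,274)]),'side':D([(533,154),(394,312),(212,203),(361,70)])}
f={'scene':S([(249,113),(693,263),(640,437),(157,275)]),'side':D([(562,143),(228,520),(33,372),(378,52)])}
k={'scene':S([(413,109)]),'side':D([(490,235)])}
pv={'scene':S([(471,160)]),'side':D([(433,306)])}
def fit(P,L,W):
    M=np.array([[-W,-L],[-W,L],[W,L],[W,-L]])
    def r(p):
        c,s=np.cos(p[2]),np.sin(p[2]);return ((M@np.array([[c,s],[-s,c]])+p[:2])-P).ravel()
    o=so.least_squares(r,[.6,0,0]);return o.x,np.round(o.fun*1000,1)
for c in b:
    B=atz(c,b[c],.085)[:,:2];F=atz(c,f[c],.076)[:,:2]
    print(c,'board',fit(B,.1,.09));fs=fit(F,.215,.096);print('stand',fs)
    K=atz(c,k[c],.120)[0];V=atz(c,pv[c],.088)[0]
    print('knob',K,'piv',V,np.hypot(*(K-V)[:2]))
    x,y,t=fs[0];c_,s_=np.cos(t),np.sin(t);Ri=np.array([[c_,s_],[-s_,c_]])
    for n,q in [('board',fit(B,.1,.09)[0][:2]),('knob',K[:2]),('piv',V[:2])]: print(' in stand',n,Ri@(q-[x,y]))
    P=cloud(c,np.load(f'{c}0.npy'));z=P[...,2]
    m=(np.abs(z-.06)<.003)&(np.hypot(P[...,0]-.58,P[...,1]-.07)<.25)
    q=(P[m][:,:2]-[x,y])@Ri.T; print('rail60 y hist',np.histogram(q[:,1],20,(-.22,.22))[0], 'x',np.percentile(q[:,0],[1,99]))
E
```

```text
scene board (array([ 0.58168919, -0.01612818, -0.08781473]), array([-3.9, -2.4, -1.4,  2.3,  2.2,  2.1,  3. , -2. ]))
stand (array([ 0.58483062,  0.06440586, -0.0582517 ]), array([ -4.1,  -3.9, -10.1,   1.9,  11.8,   4.8,   2.4,  -2.8]))
knob [0.46102436 0.01242844 0.12      ] piv [0.47598957 0.07247104 0.088     ] 0.061879489626955456
 in stand board [ 0.00155249 -0.08058033]
 in stand knob [-0.1205702  -0.05909711]
 in stand piv [-0.10912598  0.0017149 ]
rail60 y hist [110  35   6   5  10  23  31  59  11  11  54 167 149  43 164 176 189 184
 189 130] x [-0.13405457  0.16984905]
side board (array([ 0.5797029 , -0.01747115, -0.07947292]), array([-3.8, -0.8, -1.2,  1.3,  1.5,  3.1,  3.6, -3.5]))
stand (array([ 0.58448454,  0.06406819, -0.07791683]), array([-2.4, -1.4, -0.8, -1.9,  2.5,  4. ,  0.7, -0.8]))
knob [0.46241625 0.01324641 0.12      ] piv [0.47657553 0.07028983 0.088     ] 0.05877446742566904
 in stand board [ 0.00157973 -0.08166414]
 in stand knob [-0.11774208 -0.06016915]
 in stand piv [-0.1080659  -0.00219666]
rail60 y hist [ 89   8  10   7   4   5  32  66   1   5 130 207 208  63 211 229 283 285
 251 177] x [-0.16331145  0.14356121]
```

```bash
python3 - <<'E'
from h import *
ctrl.close_gripper(20)
ctrl.movep(W(0,-.232,.16),Q(np.pi/2))
s=get_state();print(s['time'],s['width'],toS(s['tcp_pos']),s['contact_force'])
ctrl.movel(W(0,-.232,.066))
f0=get_state()['contact_force'];print('f0',f0)
for y in (-.20,-.19,-.15,-.125):
    ctrl.movel(W(0,y,.066),max_speed=.06)
    s=get_state();print(round(s['time'],2),np.round(toS(s['tcp_pos']),4),np.round(R2.T@(s['contact_force']-f0)[:2],1),np.round(s['contact_force'][2]-f0[2],1))
im,d=vision.grab_frame('side');cv2.imwrite('pics/side1.png',cv2.resize(im[130:350,190:450],None,fx=2.7,fy=2.7))
E
```

```text
4.6083 -8.393282325422234e-05 [-0.00024104 -0.23372997  0.15989199] [-0.00246329 -0.3818633  -1.09984787]
f0 [-0.35173435 -0.62475107  0.07793446]
6.07 [-0.     -0.2001  0.066 ] [0.1 0.2] 0.3
6.38 [ 0.     -0.1894  0.066 ] [0.1 0.5] -0.5
7.2 [ 0.     -0.1504  0.066 ] [-0.1 -0.4] -0.3
7.77 [-0.     -0.1247  0.066 ] [-0.4  0.3] 0.4
```

View pics/side1.png

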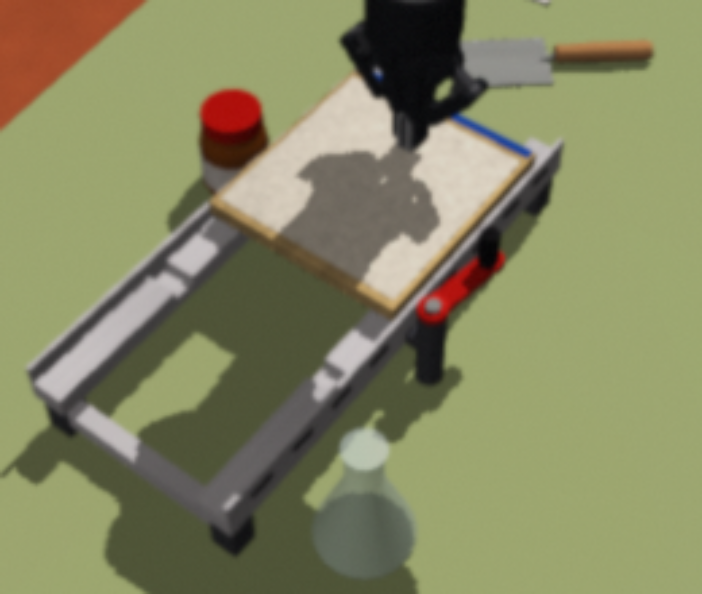

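```bash
python3 - <<'E'
from h import *
s=get_state();print(s['time'],s['tcp_pos'],s['eef_rot'],s['width'],s['contact_force'],s['qpos'])
for c in('scene','side'):
    im,d=vision.grab_frame(c)
    P=cloud(c,d); p=proj(c,[s['tcp_pos'],s['tcp_pos']+[0,0,.1]]);print(c,p)
    for q in p: cv2.circle(im,tuple(int(v) for v in q),2,(0,255,0),-1)
    u,v=p[0].astype(int)
    m=(P[...,2]>.09)&(P[...,2]<.14)&(np.hypot(P[...,0]-s['tcp_pos'][0],P[...,1]-s['tcp_pos'][1])<.05)
    q=P[m];print(len(q),q[np.argsort(q[:,2])[:60:6]] if len(q) else '')
    o=im[110:300,180:460] if c=='scene' else im[80:300,190:450]
    cv2.imwrite(f'pics/{c}2.png',cv2.resize(o,None,fx=2.7,fy=2.7))
E
```

```text
7.8167 [ 0.57447803 -0.06026086  0.06593995] [ 6.48364433e-05  7.34794427e-01  6.78289845e-01 -1.77920571e-04] 0.00031452232503672846 [-0.39531082  0.40335872  0.48350023] [ 0.48021635  0.65249346 -0.67509308  1.80380506  0.51971159  0.87053296
 -0.51960712]
scene [[289.5298296  192.5545386 ]
 [286.7655815  168.98511577]]
87 [[ 0.61926676 -0.0607606   0.09003297]
 [ 0.58992834 -0.09183478  0.09033509]
 [ 0.55137672 -0.03569535  0.09052572]
 [ 0.56914231 -0.02703778  0.09076501]
 [ 0.59743541 -0.10387638  0.09143971]
 [ 0.58101344 -0.05198647  0.1010259 ]
 [ 0.58636354 -0.05956939  0.10547841]
 [ 0.58545316 -0.05493861  0.10639593]
 [ 0.58896509 -0.05575606  0.11140502]
 [ 0.57773043 -0.04992745  0.11443254]]
side [[341.1305454  191.28317925]
 [342.23747043 158.31661966]]
192 [[ 0.5295359  -0.07225727  0.09063068]
 [ 0.56999966 -0.05072009  0.09681524]
 [ 0.56840578 -0.05645879  0.09889618]
 [ 0.57650379 -0.05301897  0.10061363]
 [ 0.56253918 -0.0678148   0.10154293]
 [ 0.58538063 -0.05506656  0.10338285]
 [ 0.57600509 -0.05201455  0.10483755]
 [ 0.58080294 -0.05157719  0.10572715]
 [ 0.56135198 -0.06538251  0.10734016]
 [ 0.57027019 -0.05488492  0.10851005]]
```

View pics/scene2.png

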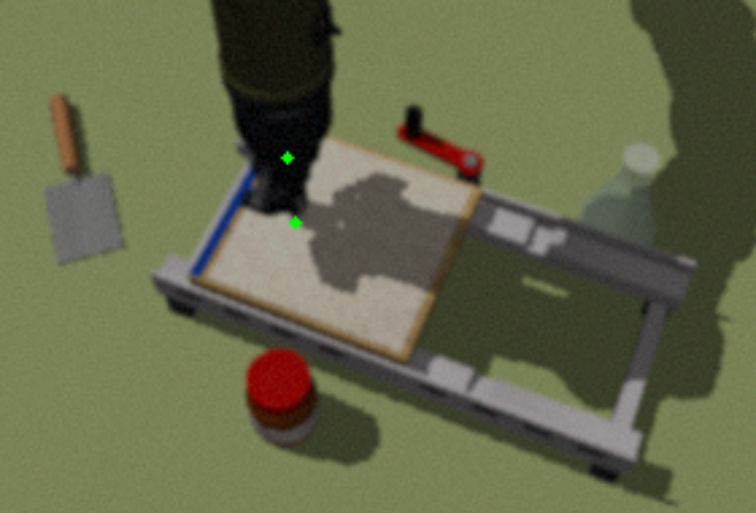

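View pics/side2.png

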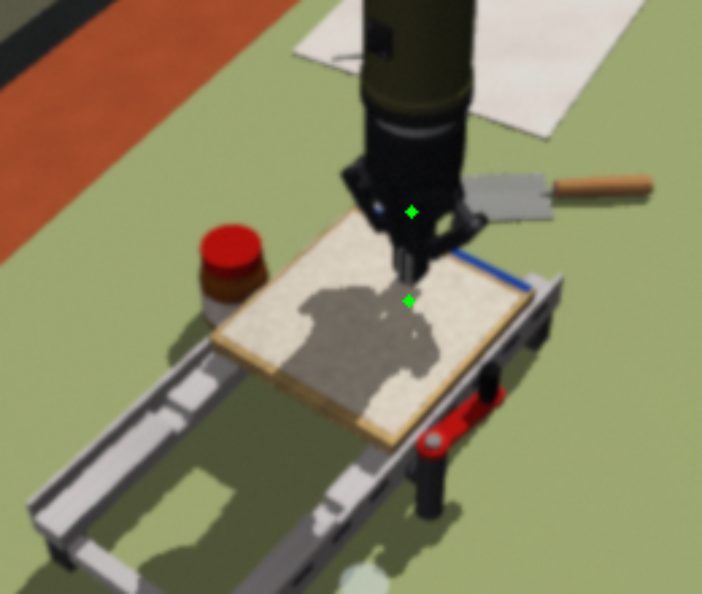

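```bash
python3 - <<'E'
from h import *
im=cv2.imread('pics/side0.png')
ctrl.movel(W(0,-.125,.10));ctrl.movel(W(0,-.235,.10))
s=get_state();print(s['time'],s['tcp_pos'],s['eef_rot'],s['width'],s['contact_force'])
for c in('scene','side'):
    im,d=vision.grab_frame(c)
    P=cloud(c,d); p=proj(c,[s['tcp_pos'],s['tcp_pos']+[0,0,.03]]);print(c,p)
    m=(P[...,2]>.095)&(P[...,2]<.18)&(np.hypot(P[...,0]-s['tcp_pos'][0],P[...,1]-s['tcp_pos'][1])<.03)
    q=P[m];i=np.argsort(q[:,2])[:80:8];print(len(q),np.round(q[i]-s['tcp_pos'],4),np.argwhere(m)[i][:3])
    u,v=p[0].astype(int)
    o=im[v-60:v+40,u-60:u+60].copy();o=cv2.resize(o,None,fx=5,fy=5,interpolation=cv2.INTER_CUBIC)
    for r in p: cv2.circle(o,tuple(int((a-b+60-(20 if k else 0)*0)*5) for k,(a,b) in enumerate(zip(r,(u,v)))),3,(0,255,0),-1)
    cv2.imwrite(f'pics/{c}3.png',o)
E
```

```text
9.175 [ 0.5658304  -0.16836353  0.09995071] [-3.44359726e-04  7.34356124e-01  6.78764183e-01  3.85462146e-04] -0.0001195817939407786 [ 0.52942919  0.39014191 -0.56635579]
scene [[247.46601061 170.28204953]
 [245.51347134 163.01418961]]
142 [[ 0.0052  0.0029  0.0263]
 [ 0.0074  0.0079  0.0354]
 [-0.0042  0.0107  0.037 ]
 [ 0.011  -0.0023  0.04  ]
 [ 0.0076  0.0041  0.0421]
 [ 0.0009  0.0095  0.0471]
 [-0.0003  0.0093  0.0494]
 [ 0.0117  0.0051  0.0519]
 [ 0.0064  0.008   0.0538]
 [-0.0042  0.0093  0.0597]] [[166 246]
 [165 247]
 [161 250]]
side [[368.62235501 153.56658862]
 [369.43091594 143.73450948]]
267 [[-0.0052  0.0066  0.0275]
 [-0.0053  0.0073  0.0312]
 [ 0.0042  0.009   0.034 ]
 [-0.0046  0.0066  0.0363]
 [-0.0097  0.0022  0.0383]
 [-0.0044  0.0114  0.0397]
 [ 0.0021  0.009   0.0409]
 [-0.0007  0.0096  0.0426]
 [-0.0134  0.0055  0.0454]
 [ 0.0131  0.0034  0.0465]] [[147 370]
 [146 370]
 [144 366]]
```

View pics/scene3.png

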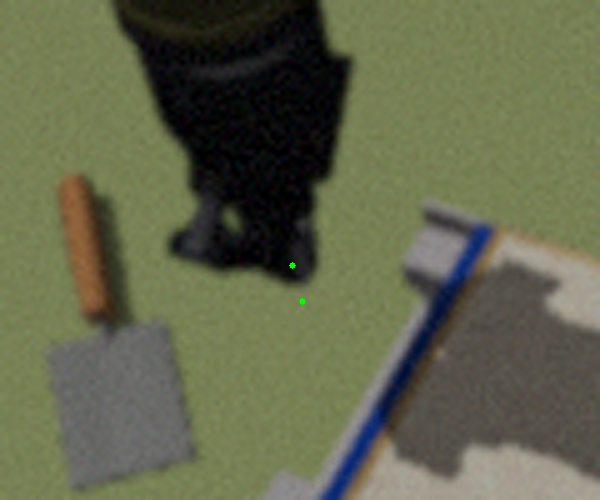

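View pics/side3.png

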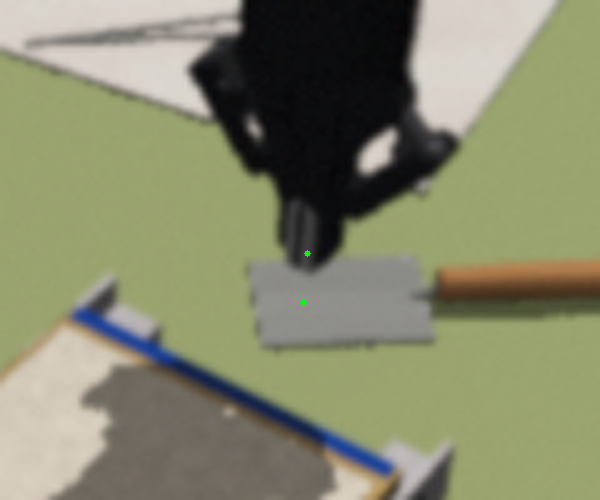

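```bash
python3 - <<'E'
from h import *
def rep():
    s=get_state();print(round(s['time'],2),np.round(toS(s['tcp_pos']),4),np.round(R2.T@(s['contact_force']-f0)[:2],1),np.round(s['contact_force'][2]-f0[2],1))
ctrl.movel(W(0,-.235,.038));f0=get_state()['contact_force']
for y in (-.20,-.18,-.15,-.13):
    ctrl.movel(W(0,y,.038),max_speed=.06);rep()
for c in('scene','side'):
    im,d=vision.grab_frame(c)
    o=im[110:300,180:460] if c=='scene' else im[130:350,190:450]
    cv2.imwrite(f'pics/{c}4.png',cv2.resize(o,None,fx=2.7,fy=2.7))
E
```

```text
10.57 [-0.     -0.2002  0.038 ] [-0.9  0.2] -0.5
11.06 [ 1.000e-04 -1.792e-01  3.810e-02] [-0.3  0.2] -0.7
11.71 [ 1.000e-04 -1.492e-01  3.800e-02] [-0.5  0.5] -0.2
12.19 [ 0.     -0.129   0.0381] [-0.5 -0. ] -0.1
```

View pics/scene4.png

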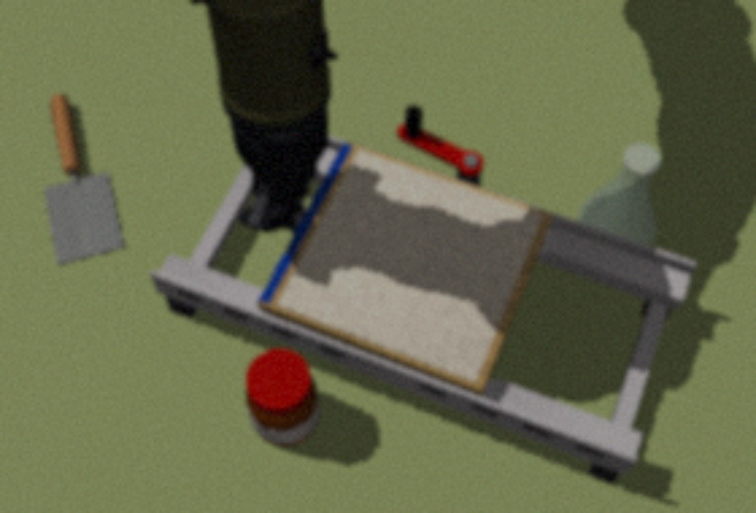

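View pics/side4.png

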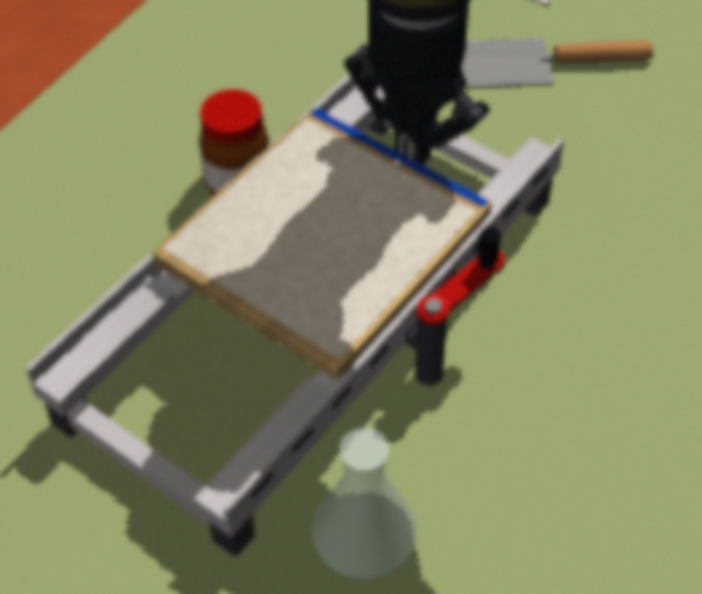

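```bash
cat >> h.py <<'E'
def boardz(c='side'):
    im,d=vision.grab_frame(c);P=cloud(c,d)
    q=(P[...,:2]-[SX,SY])@R2;m=(abs(q[...,0])<.075)&(q[...,1]>-.07)&(q[...,1]<.06)&(P[...,2]>.065)&(P[...,2]<.1)
    A=np.c_[q[m],np.ones(m.sum())];k=np.linalg.lstsq(A,P[m][:,2],rcond=None)[0]
    hsv=cv2.cvtColor(im,cv2.COLOR_BGR2HSV)
    b=(hsv[...,0]>100)&(hsv[...,0]<130)&(hsv[...,1]>130)&(P[...,2]>.055)&(P[...,2]<.1)&(abs(q[...,0])<.08)&(q[...,1]<-.05)&(q[...,1]>-.2)
    return np.round([np.median(P[m][:,2]),k[0],k[1],np.median(q[b][:,1])],4),im
def rep(f0):
    s=get_state();print(round(s['time'],2),np.round(toS(s['tcp_pos']),4),np.round(R2.T@(s['contact_force']-f0)[:2],1),np.round(s['contact_force'][2]-f0[2],1))
E
python3 - <<'E'
from h import *
print(boardz()[0],boardz('scene')[0])
f0=get_state()['contact_force']
for y in (-.124,-.120,-.117,-.1145):
    ctrl.movel(W(0,y,.038),max_speed=.03);rep(f0)
    b,im=boardz();print(b)
    if b[0]<.0795: break
cv2.imwrite('pics/side5.png',cv2.resize(im[130:350,190:450],None,fx=2.7,fy=2.7))
E
```

```text
[ 0.0854  0.0013 -0.0021 -0.1139] [ 0.0873 -0.0008 -0.0009 -0.112 ]
12.74 [ 0.     -0.1236  0.038 ] [ 0.5 -0.5] 1.7
[ 0.0854  0.0014 -0.0019 -0.1102]
13.07 [-0.     -0.1198  0.038 ] [ 0.4 -1. ] 1.4
[ 8.540e-02  1.000e-04 -1.600e-03 -1.063e-01]
13.38 [-0.     -0.1166  0.038 ] [ 1.  -0.8] 2.0
[ 0.0814  0.0511 -0.0034 -0.1024]
13.68 [ 1.00e-04 -1.14e-01  3.80e-02] [-0.1 -0.5] 1.1
[ 0.0774  0.0008 -0.0011 -0.1   ]
```

View pics/side5.png

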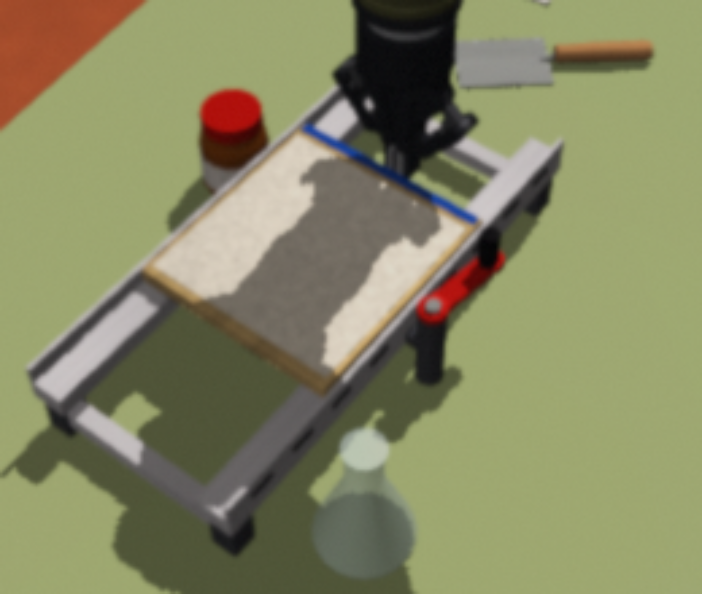

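```bash
python3 - <<'E'
from h import *
for th,d,z in [(-.12,.05,.13),(-.12,.05,.072),(-.12,.025,.072),(1.5,.021,.072)]: print(ctrl.ik(latchpose(th,d,z),Q(th)))
ctrl.movel(W(0,-.135,.038));ctrl.movel(W(0,-.14,.13),max_speed=.2)
print(boardz()[0],boardz('scene')[0])
ctrl.movep(latchpose(-.12,.05,.13),Q(-.12))
f0=get_state()['contact_force']
ctrl.movel(latchpose(-.12,.05,.072));rep(f0)
s=get_state();print(s['tcp_pos'],s['eef_rot'],boardz()[0])
for c in('scene','side'):
    im,d=vision.grab_frame(c)
    o=im[110:300,180:460] if c=='scene' else im[130:350,190:450]
    cv2.imwrite(f'pics/{c}6.png',cv2.resize(o,None,fx=2.7,fy=2.7))
E
```

```text
[ 0.08498658  0.28337273 -0.26099184  2.13591499  0.10787735  0.73431879
 -2.0170484 ]
[ 0.03416494  0.37920834 -0.20638641  2.2134508   0.14310239  0.56087016
 -2.0501388 ]
[ 0.04685938  0.4068289  -0.20266646  2.15640537  0.14352326  0.59059057
 -2.02992495]
[ 0.29990755  0.57921307 -0.65456992  1.92105421  0.48194398  0.80232419
 -0.77051429]
[ 0.0774  0.0003 -0.0023 -0.0999] [ 0.0794 -0.0017 -0.0004 -0.0987]
16.69 [-0.1687 -0.0535  0.072 ] [0.5 0.9] 0.2
[0.41206436 0.02461212 0.07199481] [-5.26001958e-05  9.95016097e-01 -9.97136093e-02 -3.98919251e-04] [ 0.0774 -0.0002 -0.0024 -0.1001]
```

View pics/scene6.png

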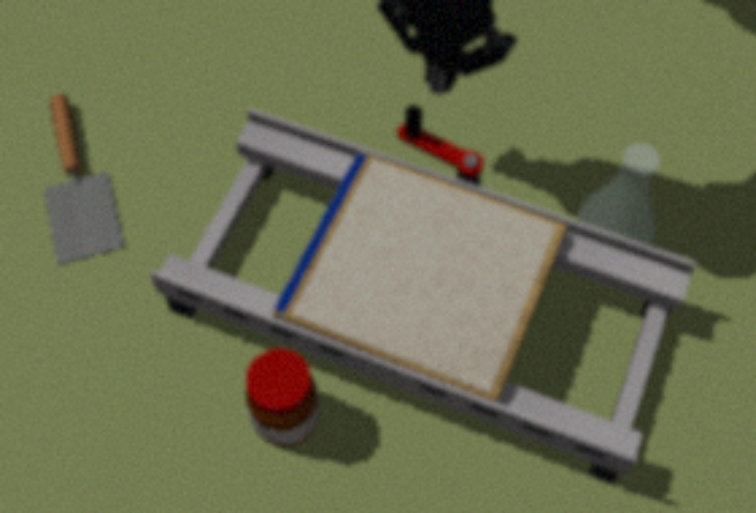

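View pics/side6.png

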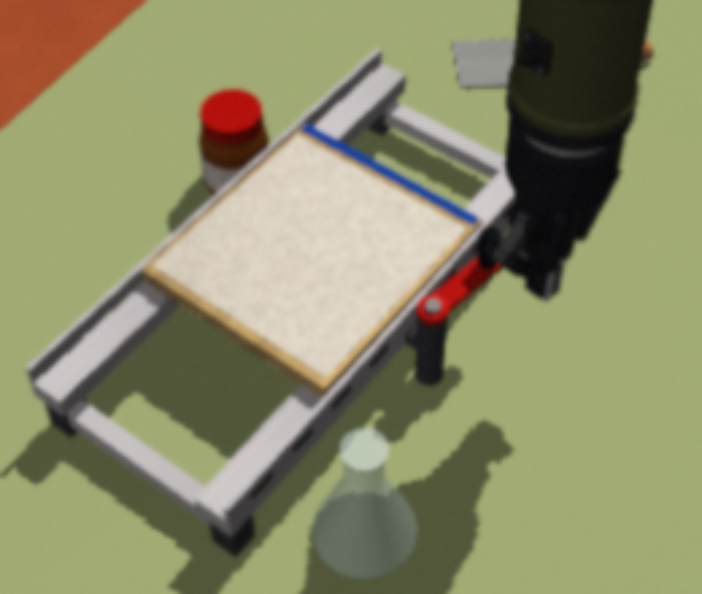

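```bash
python3 - <<'E'
from h import *
f0=get_state()['contact_force']
d=.021
for th in (-.12,.1,.35,.6):
    ctrl.movel(latchpose(th,d,.072),Q(th),max_speed=.06);rep(f0)
for c in('scene','side'):
    im,_=vision.grab_frame(c)
    o=im[110:300,180:460] if c=='scene' else im[130:350,190:450]
    cv2.imwrite(f'pics/{c}7.png',cv2.resize(o,None,fx=2.7,fy=2.7))
E
```

```text
17.48 [-0.1403 -0.0571  0.0718] [-0.9  0.3] 0.0
17.86 [-0.1274 -0.0618  0.0719] [-1.1  0.1] -0.3
18.27 [-0.1117 -0.0634  0.0719] [-1.  -0.6] -0.5
18.69 [-0.0961 -0.0612  0.0719] [-0.9  0.6] 0.5
```

View pics/scene7.png

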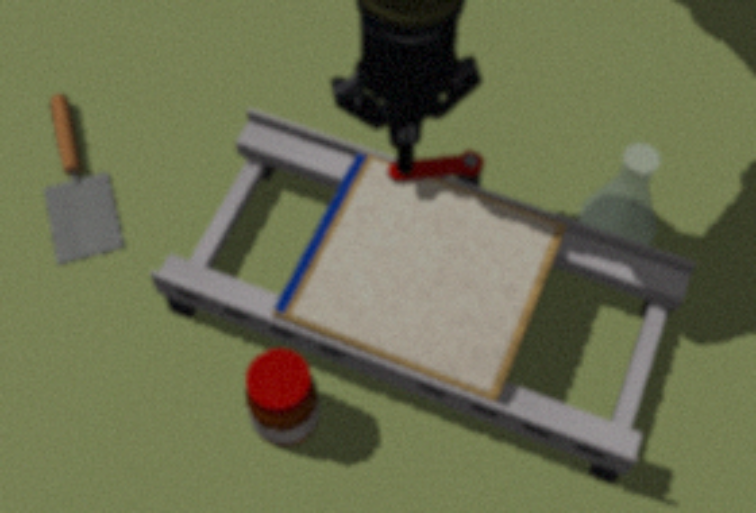

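View pics/side7.png

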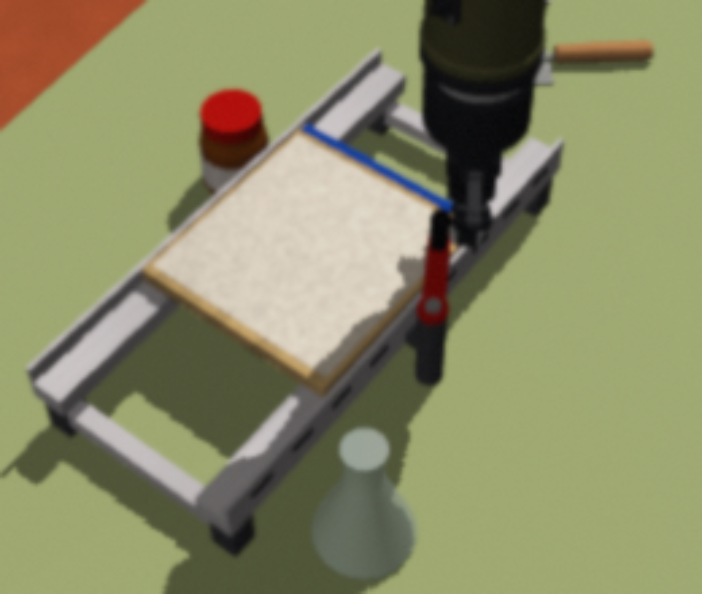

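The latch is swinging with the finger: knob at zoom (403,168) in the scene view and (440,215) in the side view, arm crossing the seated board's edge. I'll continue the arc.

```bash
python3 - <<'E'
from h import *
f0=get_state()['contact_force']
d=.021
for th in (.85,1.1,1.3,1.45,1.53):
    ctrl.movel(latchpose(th,d,.072),Q(th),max_speed=.06);rep(f0)
for c in('scene','side'):
    im,_=vision.grab_frame(c)
    o=im[110:300,180:460] if c=='scene' else im[130:350,190:450]
    cv2.imwrite(f'pics/{c}8.png',cv2.resize(o,None,fx=2.7,fy=2.7))
E
```

```text
19.21 [-0.0812 -0.0554  0.0719] [-0.1 -0.7] 0.5
19.62 [-0.0686 -0.046   0.0719] [-0.7 -0.3] 0.4
19.98 [-0.0603 -0.0364  0.0719] [ 0.5 -0.5] -0.2
20.29 [-0.0553 -0.0283  0.0719] [0.1 0. ] -1.1
20.54 [-0.0531 -0.0236  0.072 ] [ 0.1 -1.9] 0.9
```

View pics/scene8.png

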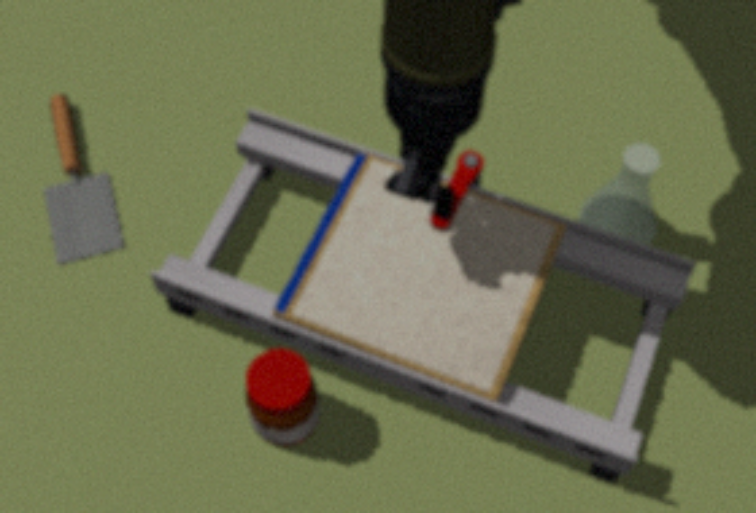

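View pics/side8.png

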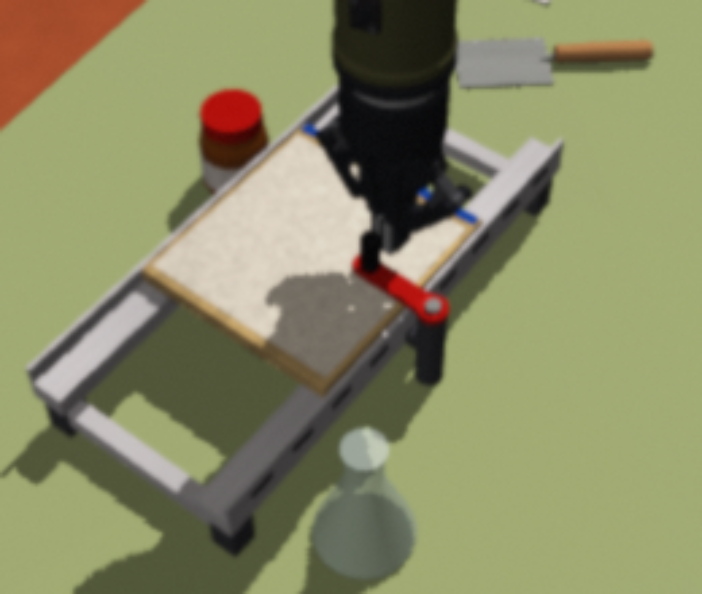

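```bash
python3 - <<'E'
from h import *
f0=get_state()['contact_force']
for th in (1.57,1.61):
    ctrl.movel(latchpose(th,.021,.072),Q(th),max_speed=.04);rep(f0)
th=1.57
ctrl.movel(latchpose(th,.045,.072),Q(th));ctrl.movel(latchpose(th,.07,.2),Q(th),max_speed=.2)
ctrl.movel(W(-.10,-.20,.24),max_speed=.25);ctrl.movel(W(-.10,-.38,.3),max_speed=.3)
rep(f0);print(boardz()[0],boardz('scene')[0])
for c in('scene','side'):
    im,dd=vision.grab_frame(c)
    hsv=cv2.cvtColor(im,cv2.COLOR_BGR2HSV);P=cloud(c,dd);q=(P[...,:2]-[SX,SY])@R2
    m=((hsv[...,0]<8)|(hsv[...,0]>172))&(hsv[...,1]>150)&(hsv[...,2]>60)&(abs(q[...,0]+.08)<.07)&(abs(q[...,1])<.08)
    v,u=np.nonzero(m);X=toS(atz(c,np.c_[u,v],.086)[0]);G=(atz(c,np.c_[u,v],.086)[:,:2]-[SX,SY])@R2
    w,V=np.linalg.eigh(np.cov(G.T));a=V[:,1]*np.sign(V[0,1]);print(c,len(u),'latch angle',np.arctan2(a[0],-a[1]),G.min(0),G.max(0))
    for t in('flask','jar','spatula'):
        r=models.recognise(c,t)[:1];print(t,[(np.round(i['point']),round(i['p'],2)) for i in r])
    o=im[110:300,180:460] if c=='scene' else im[130:350,190:450]
    cv2.imwrite(f'pics/{c}9.png',cv2.resize(o,None,fx=2.7,fy=2.7))
E
```

```text
20.89 [-0.0521 -0.0211  0.072 ] [-0.9  0.2] -0.7
21.14 [-0.0515 -0.0203  0.0719] [-1.4 -5.2] 1.2
23.77 [-0.0994 -0.3775  0.2994] [0.7 0.4] -0.3
[ 0.0774 -0.011  -0.0026 -0.1003] [ 0.0794 -0.0073  0.0007 -0.0987]
scene 105 latch angle 1.6015722143793671 [-0.11326733 -0.01127283] [-0.03309951  0.0075405 ]
flask [(array([414., 184.]), 0.75)]
jar [(array([287., 258.]), 0.95)]
spatula [(array([211., 188.]), 0.82)]
side 259 latch angle 1.5655567544388445 [-0.11833861 -0.01416485] [-0.03375267  0.01045329]
flask [(array([325., 323.]), 0.91)]
jar [(array([277., 182.]), 0.66)]
spatula [(array([386., 152.]), 0.87)]
```

View pics/scene9.png

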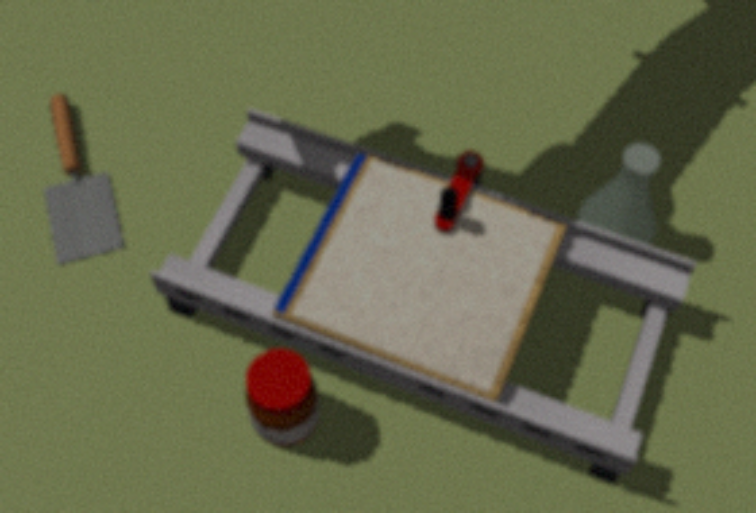

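View pics/side9.png

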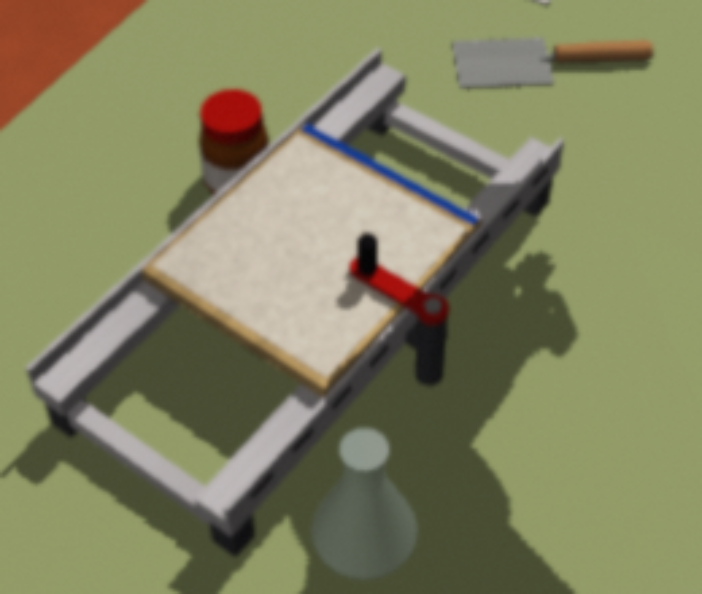

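Both views show the board level in its notches and the latch fully across it, with the knob at zoom (449,200) in the scene view and (367,250) in the side view. The bystanders haven't moved and the arm is clear, so I'm handing in.

```bash
python3 -c "
from station import ticket
print(ticket.close_job())"
```

```text
the job is handed in; nothing more can be done
None
```

The board is seated in its notches with the latch fully over it, and I handed the job in after about 24 s of robot time; no verdict was reported.

- **What I did:** With shut fingers I pushed the board by its blue edge in small steps until it dropped. I then pushed the knob round its arc up to the stop, where a reaction of about 5 N showed, and backed off to 0.3 m height.
- **Board:** Its top measured 77.4 mm in the side camera and 79.4 mm in the scene camera, against 77 mm expected for a seated board. It lies level, and its blue edge is at about -100 mm along the stand, where a seated board should have it.
- **Latch:** The angle measured 1.57 rad (side) and 1.60 rad (scene).
- **Flask, jar and spatula:** The networks found each one within 1 to 2 pixels of its starting place, and they look undisturbed in both views.
- **What disagreed:** The visible fingertips were about 26 mm higher than the reported tool point. My first push, 66 mm up by the reported height, therefore passed over the board and moved nothing. I measured the offset in the images and lowered the tool to match. The scene camera also reads about 2 mm higher than the side camera, which is within the stated calibration.

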